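# Close up the socket case

### The arm

A 6-joint arm with a two-finger parallel gripper is mounted at the origin on the work surface. World frame = base frame: x ahead of the robot, y to its left, z up, the work surface at z = 0. Lengths are in m, angles in rad, forces in N, time in s.
With the tool pointing down it reaches from about 0.3 to 0.95 m from the base axis. Payload 3.1 kg.
Tool frame: the origin (TCP) lies at the centre of the arm's flange, where the gripper is bolted on; the fingertips stand 173 mm ahead of it and the grasp point (between the pads) lies 155 mm ahead of it; z points along the fingers, y is the direction in which the jaws open and shut (so a half turn about z gives the same grasp; the last joint's range is limited). The gripper opens to 85 mm and grips with 20 to 120 N. Pads are 22 mm wide; open, the fingers measure 114 mm over their backs; the gripper's body (76 mm by 85 mm) begins 54 mm behind the grasp point. The pads swing forward as they close: fully open they stand 13 mm farther back than shut.
Start: joints at [-1.416, 0.308, 1.634, -0, 1.2, -0.07], TCP at [0.139, -0.609, 0.405] pointing down, gripper open.
Joint ranges: [-3.06, 3.06], [-0.79, 1.96], [0.05, 2.63], [-1.19, 4.34], [0.05, 2.64], [-2.94, 2.94]. Speed limits (rad/s): [2.79, 2.79, 3.14, 3.14, 3.14, 3.14].

### API

Orientations are given as a unit quaternion [x, y, z, w].
In Python, from workcell import env gives the robot as it stands.
- The arm moves only by the shell command python3 -m pendant 'ROWS' [FORCE]. ROWS is JSON, one flat list of numbers, 5 for each row, row after row: the shift along the tool's x, y, z in mm, then the turn about the tool's z in rad, then the gripper command: -1 is fully open, 1 is shut, values between are in proportion. A call has 1 to 20 rows; each row shifts and turns the commanded pose from where the row before left it, along the tool's axes as they then stand; what a row does not reach is not made up. A row lasts 1/8 s, in which the tool goes at most 62.5 mm and 10.7 degrees, less where a joint would pass 70% of its speed; a pose out of reach is approached as far as the arm can. A call is refused whole if a number of a shift passes 62.5 or a number of a turn 0.188, either way. A call with a gripper value outside its range is refused whole. The fingers move at their own pace and stop on an object; FORCE is the grip in N (left out, the last holds). Time passes only in rows, so rows that do not move let the fingers close. It gives the time, the measured TCP pose, the force and the opening at its end, in the units of the state.
- env.get_obs(): the state, without advancing time (a new reading comes with each control period).
- env.read_camera(name): name is "side" or "top" or "wrist"; returns a dict with "img" (480x640x3 uint8, red, green, blue), "fovy" (degrees; the focal length in pixels is half the picture's height over the tangent of half this angle, whatever the lens; pixels are square), "cx", "cy" (the principal point, pixels), "dist_coeffs" ([k1, k2, p1, p2, k3] as OpenCV has them; the pictures are not rectified), "extrinsics" (4x4, takes a point from world to camera coordinates); the wrist camera has in their place "mount" (4x4, takes a point from camera to tool coordinates, whose origin is the TCP and whose axes are the flange's). Camera axes: x right, y up, looking along -z (the intrinsics and any distortion apply to the point x, -y, -z); pixel columns grow to the right and rows downward; lengths in m; the calibration is good to about 2 mm. A picture is of the moment at which its call begins: read the wrist's pose just before it. There is no depth.
- env.close_job(): hands the job in, once; it reports no verdict.
The state is a dict: "clock": time; "q": joint angles; "qd": joint speeds; "joint_efforts": joint torques, N m; "ee_pos": TCP position; "orientation": TCP orientation; "ft_force": force on the tool from outside, world axes, zero at the start; "wrist_torque": the same for the moment, N m; "opening": finger opening in m.
Only numpy, scipy, OpenCV 4.12 (cv2) and the standard library are available. Lean on these libraries where they do the work, as an engineer would, in place of code of your own. Each camera call takes 0.05 s, during which the arm holds its last target. There are 200 camera calls.

### The job

On the garage bench, push the upright blue bit flap of the red socket case down flat over the sockets with your fingertips, and then push the open lid over and down until the case is fully shut. Do not slam it, and leave the ratchet in its trough and everything else on the bench where it is.

Things in the scene. Friction and masses are not known exactly. Their poses are not given: they have to be found in the camera images.
- case: red socket case, fixed to the bench: open box 200 (its x) x 260 (its y) x 60 high, walls 5; origin at the centre of its underside. Its +x side carries the lid hinge and points to the robot's left, give or take 0.35 rad. From its -x side: a trough (x -95 to -58, floor at z 5) holding the ratchet, the flap hinge at x -50, then a foam bed with small sockets, tops at z 42 (mm)
- lid_hinge_line (a point): middle of the lid's hinge line on the case's +x rim (case x 100, y 0, z 60); does not move with the lid. The line runs along the case's y axis; axes as the case's (mm)
- flap_hinge_line (a point): middle of the flap's hinge line (case x -50, y 0, z 50); does not move with the flap. The line runs along the case's y axis; axes as the case's (mm)
- flap (a joint): angle (rad) of the blue bit flap: 0 = folded flat over the sockets, at its stop; about 1.5 = upright (limit 1.6). At 0 the plate reaches 95 from its hinge towards case +x, is 200 wide, and lies 50 to 60 above the bench. Friction of 0.1 N m keeps it where it is left. Its plain face with white lines looks to case -x when upright, up when folded. Upright, it blocks the lid (mm)
- lid (a joint): angle (rad) of the red lid: 0 = shut flat on the case; about 1.8 = open, leaning back a little beyond upright (limit 1.95). At 0 the shallow shell reaches 200 from its hinge towards case -x, is 260 wide, and lies 60 to 82 above the bench. Friction of 0.5 N m keeps it where it is left, so it must be pushed all the way down (mm)
- flap_edge (a point): middle of the flap's free edge, 95 from its hinge, at half thickness; moves with the flap (mm)
- lid_edge (a point): middle of the lid's free edge at its outer face, 200 from the hinge and 22 off the hinge plane; moves with the lid (mm)
- ratchet: a ratchet handle lying in the narrow trough of the case, along the case's y axis, about 174 long, 20 high; black grip, steel head; origin under its middle. Loose, a bystander: leave it there (mm)
- socket_a: a loose bright steel socket standing upright on the bench on the side of the case away from the lid hinge: 30 across, 50 high; origin at the centre of its underside. A bystander (mm)
- socket_b: a loose dark steel socket standing upright beside socket_a: 26 across, 65 high; origin at the centre of its underside. A bystander (mm)
- brake_pad: a loose brake pad lying flat on the bench on the lid-hinge side of the case: 55 x 110, 16 high; origin at the centre of its underside. A bystander (mm)
- screwdriver: a loose screwdriver, 180 long with an orange handle, lying on the bench on the side of the case away from the lid hinge; origin on its underside. A bystander (mm)
- spray_can: a spray can with a blue band, 64 across, 190 high, standing at the edge of the work area; origin at the centre of its underside. A bystander (mm)
- oil_bottle: a yellow oil bottle, 72 across, 200 high, standing at the edge of the work area; origin at the centre of its underside. A bystander (mm)
- mug: a white mug, 80 across, 95 high, standing at the edge of the work area; origin at the centre of its underside. A bystander (mm)

How it is judged:
On the way, in this order (a step that is already met when the one before it is completed fails the run):
1. the flap is folded down flat while the lid is still open (value of joint flap below 0.08 rad and value of joint lid above 0.8 rad), for 0.2 s.
2. the lid is shut over the folded flap (value of joint lid below 0.05 rad and value of joint flap below 0.08 rad), for 0.2 s.
At the end, for the whole second after the job is handed in: the flap is folded to within 0.08 rad of flat, the lid is shut to within 0.05 rad and at rest, and nothing else has been moved more than 30 mm (all of step 2 and velocity of joint lid between -0.05 and 0.05 rad/s); the robot touches nothing.
It fails at once if the lid is slammed (faster than 4 rad/s) (velocity of joint lid below -4 rad/s).
It fails at once if the ratchet or another loose thing is lifted, carried or pushed more than 30 mm (distance of any of ratchet, socket_a, socket_b, brake_pad, screwdriver, spray_can, oil_bottle, mug from where it was at the start of the episode above 0.03 m).
It also fails if it takes over 54 s, if anything falls off the work surface, if the arm or the gripper's body presses on something with over 40 N, if the wrist force passes 120 N, or if a joint passes its speed limit or range.

## Working session

There is one attempt and no reset: what is moved stays moved. The work goes in short steps, Python scripts to look and compute and a shell command to move; the robot and the scene stay as the last step left them, time stands still between calls to the robot, and variables do not carry over. Pictures are saved under pics/ and viewed, about 8 in all and at most 12, crops included, and the job is handed in when it is done.

```bash
mkdir -p pics; ls
cat > h.py <<'E'
import numpy as np, cv2
from workcell import env
from scipy.spatial.transform import Rotation as R
def cam(n):
    c=env.read_camera(n); h=c["img"].shape[0]; f=h/2/np.tan(np.radians(c["fovy"])/2)
    K=np.array([[f,0,c["cx"]],[0,f,c["cy"]],[0,0,1.]]); return c,K,np.array(c["dist_coeffs"],float)
def ray(c,K,d,uv):
    E=np.array(c["extrinsics"]); p=cv2.undistortPoints(np.array(uv,float).reshape(-1,1,2),K,d)[:,0]
    D=np.c_[p[:,0],-p[:,1],-np.ones(len(p))]@E[:3,:3]; return -E[:3,:3].T@E[:3,3], D
def onz(c,K,d,uv,z):
    o,D=ray(c,K,d,uv); return o+D*((z-o[2])/D[:,2])[:,None]
def two(o1,d1,o2,d2):
    t=np.linalg.lstsq(np.c_[d1,-d2],o2-o1,rcond=None)[0]; a=o1+t[0]*d1;b=o2+t[1]*d2
    return (a+b)/2,np.linalg.norm(a-b)
def proj(c,K,d,P):
    E=np.array(c["extrinsics"]); q=np.atleast_2d(P)@E[:3,:3].T+E[:3,3]; q=q*[1,-1,-1]
    return cv2.projectPoints(q,np.zeros(3),np.zeros(3),K,d)[0][:,0]
E
python3 - <<'E'
from h import *
for n in("top","side"):
    c,K,d=cam(n); cv2.imwrite(f"pics/{n}0.png",c["img"][:,:,::-1]); E=np.array(c["extrinsics"]); print(n,c["fovy"],d,-E[:3,:3].T@E[:3,3])
o=env.get_obs(); print(o)
E
```

```text
pics
top 44.12725334750373 [0.05364104 0.         0.         0.         0.        ] [ 0.3894739  -0.01955728  1.66560547]
side 50.82204542369357 [-0.00264935  0.          0.          0.          0.        ] [ 0.37860401 -1.07946232  0.79516342]
{'clock': 0.1, 'q': array([-1.41569716e+00,  3.08934512e-01,  1.63507250e+00, -1.93288212e-06,
        1.19970354e+00, -6.96746890e-02]), 'qd': array([ 4.04373757e-04, -2.46788181e-03, -2.97580191e-03, -1.81210119e-03,
        2.67966505e-04,  6.79139249e-05]), 'joint_efforts': array([-1.64162057e-04, -4.16406441e+01, -2.77645397e+01, -9.42692145e-05,
        4.01539830e-03, -2.46257436e-06]), 'ee_pos': array([ 0.13923216, -0.60889618,  0.4035449 ]), 'orientation': array([ 9.93690637e-01,  1.12150774e-01, -4.61156664e-05, -1.05794174e-03]), 'ft_force': array([-0.20273139, -0.22546985, -0.37704088]), 'wrist_torque': array([-0.01253494, -0.00379617, -0.00162802]), 'opening': 0.08527616747734984}
```

View pics/top0.png

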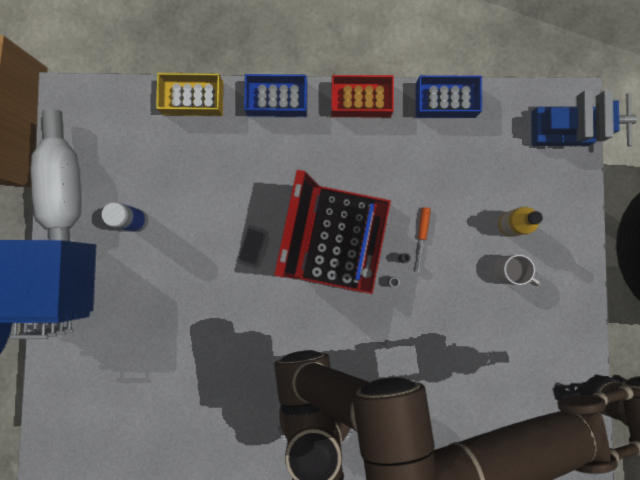

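View pics/side0.png

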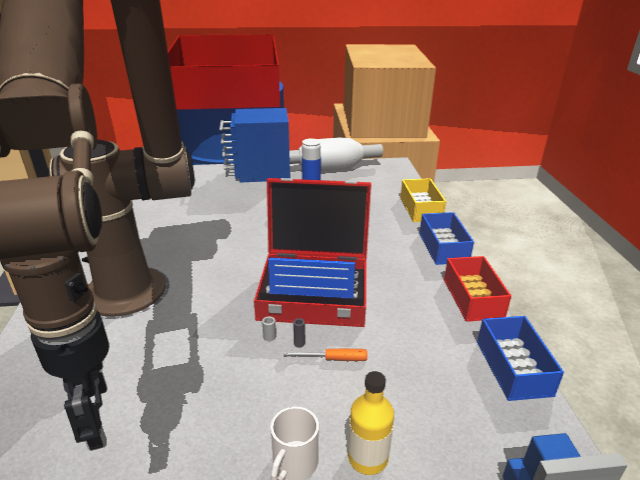

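The top view shows the case around (335,240), the lid hinge on the left, the blue flap edge from (372,205) to (360,278), and small sockets at (403,258) and (394,282). The side view shows the upright flap at (268–355, 261–298), with the lid open behind it.

```bash
cat > m.py <<'E'
from h import *
V={}
for n in("top","side"):
    c,K,d=cam(n); hsv=cv2.cvtColor(c["img"],cv2.COLOR_RGB2HSV); V[n]=(c,K,d,hsv)
def blob(n,lo,hi,roi):
    m=cv2.inRange(V[n][3],lo,hi); 
    k=np.zeros_like(m); k[roi[1]:roi[3],roi[0]:roi[2]]=255; m&=k
    m=cv2.morphologyEx(m,cv2.MORPH_CLOSE,np.ones((5,5)))
    cs=cv2.findContours(m,0,2)[0]; return max(cs,key=cv2.contourArea)
def blue(n,roi): return blob(n,(105,130,60),(130,255,255),roi)
def red(n,roi):
    V[n]=V[n][:3]+(V[n][3].copy(),); h=V[n][3][...,0]; h[h>170]=0
    return blob(n,(0,130,40),(6,255,255),roi)
E
python3 - <<'E'
from m import *
for n,roi in(("top",(270,160,400,310)),("side",(240,170,380,330))):
    for nm,f in(("blue",blue),("red",red)):
        b=f(n,roi); hull=cv2.convexHull(b); p=cv2.approxPolyDP(hull,3,True)[:,0]
        print(n,nm,cv2.contourArea(b),p.tolist(), cv2.boxPoints(cv2.minAreaRect(b)).round(1).tolist())
    r={"top":(260,160,440,310),"side":(230,170,390,350)}[n]
    im=V[n][0]["img"][r[1]:r[3],r[0]:r[2],::-1]; cv2.imwrite(f"pics/{n}c.png",cv2.resize(im,None,fx=3.3 if n=="side" else 4,fy=3.3 if n=="side" else 4,interpolation=2))
E
```

```text
top blue 205.0 [[372, 203], [360, 276], [356, 279]] [[354.70001220703125, 278.70001220703125], [369.8999938964844, 202.60000610351562], [374.5, 203.5], [359.29998779296875, 279.70001220703125]]
top red 9411.5 [[297, 170], [389, 200], [371, 293], [275, 275]] [[274.0, 274.79998779296875], [295.20001220703125, 169.1999969482422], [392.5, 188.6999969482422], [371.29998779296875, 294.29998779296875]]
side blue 2959.5 [[269, 258], [354, 262], [352, 297], [270, 293]] [[266.5, 293.20001220703125], [268.3999938964844, 257.1000061035156], [354.8999938964844, 261.70001220703125], [353.0, 297.79998779296875]]
side red 14458.0 [[268, 178], [370, 183], [363, 326], [256, 320], [254, 300]] [[253.0, 321.3999938964844], [259.5, 177.10000610351562], [370.6000061035156, 182.10000610351562], [364.1000061035156, 326.3999938964844]]
```

View pics/topc.png

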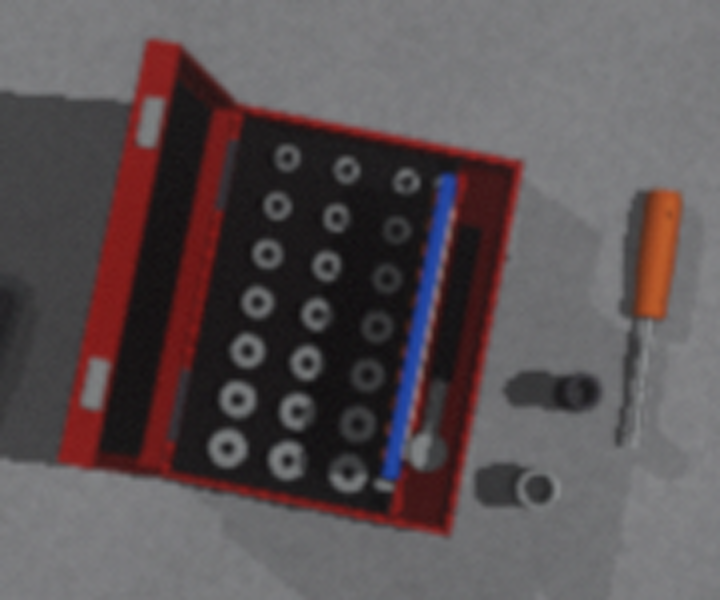

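View pics/sidec.png

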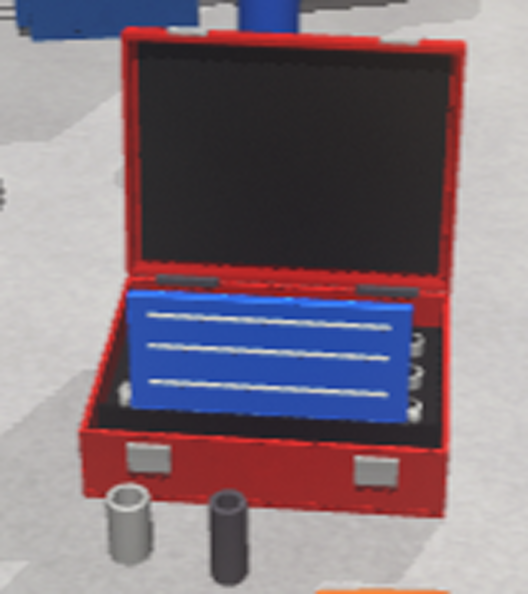

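The crops give matching points in both views: front-rim corners at top (390,200.5) and (372,293.5) against side (365.5,305.5) and (254.5,301), plus the flap edge ends and the lid edge ends. I'll triangulate them.

Run:
```python
from h import *
T=cam("top");S=cam("side")
def tri(a,b):
    o1,D1=ray(*T,[a]);o2,D2=ray(*S,[b]); p,e=two(o1,D1[0],o2,D2[0]); return p,e
pts={"rimN":((372.2,293.5),(254.5,301.2)),"rimF":((390.2,200.5),(365.5,305.5)),
"flapN":((357.5,279.5),(269.4,258.2)),"flapF":((372,203.5),(355.2,262.1)),
"lidN":((274.8,275),(267.6,178.5)),"lidF":((297,170),(371.2,182.7))}
P={}
for k,(a,b) in pts.items():
    P[k],e=tri(a,b); print(k,P[k].round(4),round(e,4))
N,F=[onz(*T,[pts[k][0]],.06)[0] for k in("rimN","rimF")]
print("top@60",N.round(4),F.round(4),np.linalg.norm(N-F))
y=(N-F)[:2]; y/=np.linalg.norm(y); x=np.array([y[1],-y[0]]); C=(N+F)[:2]/2+.1*x
print("yaw",np.arctan2(x[1],x[0]),"C",C,"x",x,"y",y)
for k,p in P.items(): q=p[:2]-C; print(k,(q@x).round(4),(q@y).round(4),p[2].round(4))
m=((P["flapN"]+P["flapF"])/2);q=(m[:2]-C)@x; print("flap ang",np.arctan2(m[2]-.055,q+.05))
```

```text
rimN [ 0.3317 -0.1516  0.0577] 0.0013
rimF [ 0.5835 -0.1995  0.0628] 0.0008
flapN [ 0.3706 -0.1068  0.145 ] 0.0027
flapF [ 0.5654 -0.1434  0.1457] 0.0011
lidN [0.3786 0.096  0.2514] 0.0018
lidF [0.633  0.0463 0.2517] 0.0014
top@60 [ 0.3311 -0.1514  0.06  ] [ 0.5834 -0.1998  0.06  ] 0.25690978764658234
yaw 1.3813798728442408 C [ 0.4760754  -0.07735354] x [0.18828582 0.98211428] y [-0.98211428  0.18828582]
rimN -0.1001 0.1279 0.0577
rimF -0.0997 -0.1285 0.0628
flapN -0.0488 0.098 0.145
flapF -0.048 -0.1002 0.1457
lidN 0.1519 0.1284 0.2514
lidF 0.151 -0.1308 0.2517
flap ang 1.5530879840383756
```

The case is at (0.476,-0.077) with yaw 1.381. The flap is at about 1.5 rad and the lid at about 1.72, both consistent with the text. Once turned +0.414, tool x points along case -y and tool y along case -x. Next I approach with the gripper shut.

```bash
cat > st.py <<'E'
from h import *
o=env.get_obs(); C=np.array([.4761,-.0774]);x=np.array([.1883,.9821]);y=np.array([-.9821,.1883])
p=o["ee_pos"];q=p[:2]-C; tx=R.from_quat(o["orientation"]).as_matrix()[:,0]
print("t %.2f tip case x %.1f y %.1f z %.1f mm yawerr %.3f"%(o["clock"],q@x*1e3,q@y*1e3,(p[2]-.173)*1e3,np.arctan2(tx[1],tx[0])+.1895),"F case x %.1f y %.1f z %.1f"%(o["ft_force"][:2]@x,o["ft_force"][:2]@y,o["ft_force"][2]))
E
python3 -m pendant '[0,0,0,0.138,1, 0,0,0,0.138,1, 0,0,0,0.138,1, 23,-40,0,0,1, 23,-45,0,0,1, 23,-45,0,0,1, 23,-45,0,0,1, 23,-45,0,0,1, 23,-45,0,0,1, 23,-45,0,0,1, 23,-45,0,0,1, 23,-45,0,0,1, 0,0,0,0,1, 0,0,0,0,1]'; python3 st.py
```

```text
clock: 2.05
ee_pos: [0.4177, -0.2554, 0.4047]
orientation: [0.996, -0.094, -0.0, 0.0]
ft_force: [0.4, 0.9, 0.4]
opening: -0.0002
t 2.05 tip case x -185.8 y 23.8 z 231.7 mm yawerr 0.001 F case x 0.9 y -0.2 z 0.4
```

```bash
python3 -m pendant '[12,-43,0,0,1, 12,-43,0,0,1, 0,0,40,0,1, 0,0,40,0,1, 0,0,24,0,1, 0,0,0,0,1, 0,0,0,0,1]'; python3 st.py
python3 - <<'E'
from h import *
a=cam("side")[0]["img"][110:350,200:440,::-1];b=cam("top")[0]["img"][130:330,240:440,::-1]
cv2.imwrite("pics/a1.png",np.hstack([cv2.resize(a,(400,400)),cv2.resize(b,(400,400))]))
E
```

```text
clock: 2.92
ee_pos: [0.4578, -0.1766, 0.3017]
orientation: [0.995, -0.095, 0.001, 0.0]
ft_force: [0.4, -0.4, -0.2]
opening: -0.0001
t 2.92 tip case x -100.9 y -0.7 z 128.7 mm yawerr -0.001 F case x -0.3 y -0.5 z -0.2
```

View pics/a1.png

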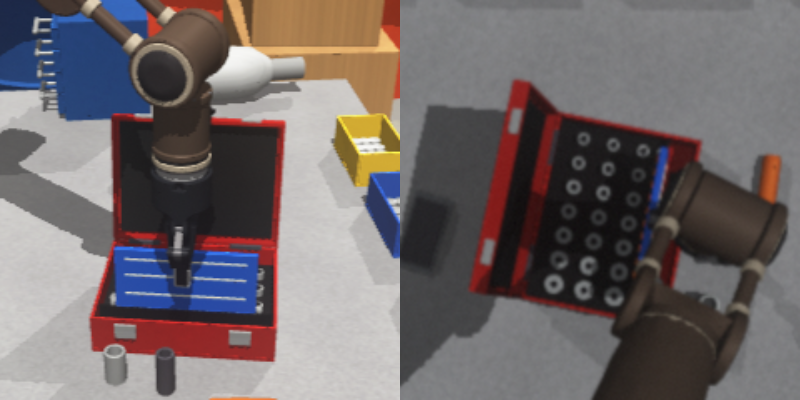

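The fingers are centred in front of the flap at about (181,270) in the left half of the composite. Now I push along the arc.

```bash
python3 -m pendant '[0,-17,0,0,1, 0,-17,0,0,1, 0,-11,1,0,1, 0,-11,1,0,1, 0,-11,4,0,1, 0,-11,4,0,1, 0,-9,8,0,1, 0,-9,8,0,1, 0,0,0,0,1]'; python3 st.py; python3 -m pendant '[0,-7,10,0,1, 0,-6,10,0,1, 0,-4,11,0,1, 0,-3,10,0,1, 0,0,0,0,1]'; python3 st.py
```

```text
clock: 4.15
ee_pos: [0.475, -0.0803, 0.2734]
orientation: [0.996, -0.094, -0.001, -0.0]
ft_force: [0.3, 0.5, -0.0]
opening: 0.0002
t 4.15 tip case x -3.1 y 0.5 z 100.4 mm yawerr 0.001 F case x 0.5 y -0.2 z -0.0
clock: 4.78
ee_pos: [0.4795, -0.0614, 0.2334]
orientation: [0.996, -0.094, -0.0, 0.0]
ft_force: [-0.5, -0.9, 3.5]
opening: -0.0002
t 4.78 tip case x 16.3 y -0.4 z 60.4 mm yawerr 0.001 F case x -0.9 y 0.3 z 3.5
```

```bash
python3 -m pendant '[0,0,2,0,1, 0,0,2,0,1, 0,0,0,0,1, 0,0,0,0,1]'; python3 st.py;  python3 - <<'E'
from h import *
a=cam("side")[0]["img"][110:350,200:440,::-1];b=cam("top")[0]["img"][130:330,240:440,::-1]
cv2.imwrite("pics/a2.png",np.hstack([cv2.resize(a,(400,400)),cv2.resize(b,(400,400))]))
E
```

```text
clock: 5.28
ee_pos: [0.4799, -0.0615, 0.2331]
orientation: [0.996, -0.094, -0.001, -0.0]
ft_force: [-9.7, 2.5, 30.8]
opening: 0.0001
t 5.28 tip case x 16.3 y -0.7 z 60.1 mm yawerr 0.000 F case x 0.6 y 10.0 z 30.8
```

View pics/a2.png

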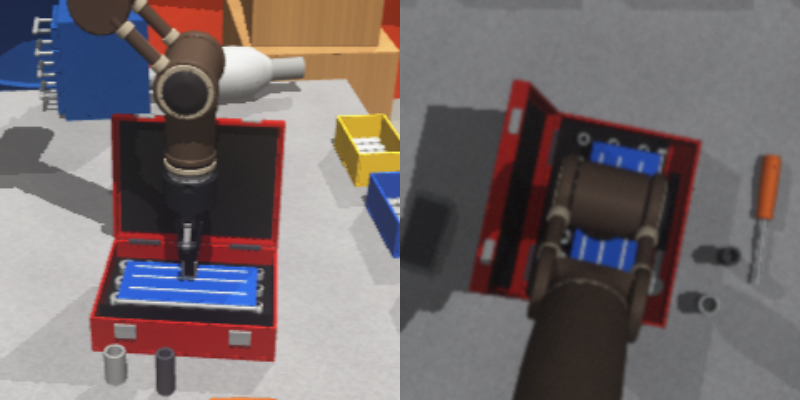

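The flap is flat and at its stop: tip z is 60 mm with 31 N pressing, and the blue plate lies over the sockets at (190,283). Next I go up and over behind the lid.

```bash
python3 -m pendant '[0,0,-15,0,1, 0,0,-45,0,1, 0,0,-45,0,1, 0,0,-45,0,1, 0,0,-45,0,1, 0,0,-45,0,1, 0,0,0,0,1, 0,0,0,0,1]'; python3 st.py; python3 -m pendant '[0,-37,0,0,1, 0,-37,0,0,1, 0,-37,0,0,1, 0,-37,0,0,1, 0,-37,0,0,1, 0,0,0,0,1, 0,0,0,0,1]'; python3 st.py;  python3 - <<'E'
from h import *
a=cam("side")[0]["img"][60:350,180:470,::-1];b=cam("top")[0]["img"][130:330,240:440,::-1]
cv2.imwrite("pics/a3.png",np.hstack([cv2.resize(a,(400,400)),cv2.resize(b,(400,400))]))
E
```

```text
clock: 6.38
ee_pos: [0.479, -0.0614, 0.4685]
orientation: [0.996, -0.094, -0.001, -0.0]
ft_force: [-0.2, 0.6, 0.0]
opening: -0.0002
t 6.38 tip case x 16.3 y 0.2 z 295.5 mm yawerr 0.000 F case x 0.5 y 0.3 z 0.0
clock: 7.25
ee_pos: [0.5137, 0.12, 0.4676]
orientation: [0.996, -0.094, -0.002, 0.001]
ft_force: [-0.1, -0.2, 0.8]
opening: -0.0001
t 7.25 tip case x 200.9 y 0.2 z 294.6 mm yawerr 0.001 F case x -0.2 y 0.1 z 0.8
```

View pics/a3.png

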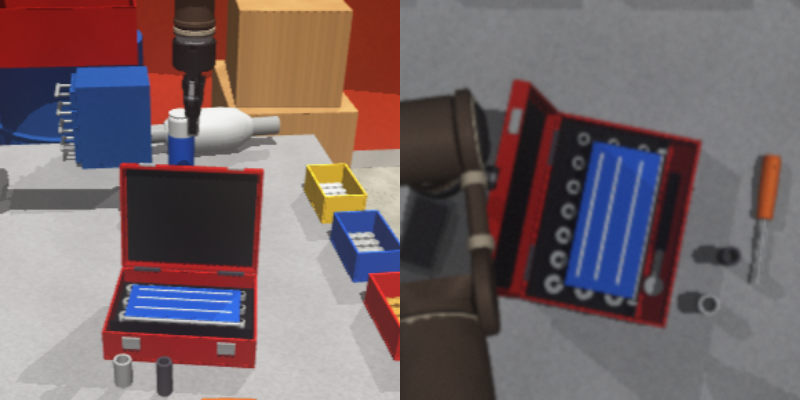

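```bash
python3 -m pendant '[0,0,35,0,1, 0,0,35,0,1, 0,0,0,0,1, 0,13,0,0,1, 0,13,0,0,1, 0,13,0,0,1, 0,11,-1,0,1, 0,11,-1,0,1, 0,11,-1,0,1, 0,11,-1,0,1, 0,11,-1,0,1, 0,0,0,0,1]'; python3 st.py; python3 -m pendant '[0,10,2,0,1, 0,10,2,0,1, 0,10,2,0,1, 0,10,2,0,1, 0,10,2,0,1, 0,0,0,0,1]'; python3 st.py
python3 - <<'E'
from h import *
a=cam("side")[0]["img"][60:350,180:470,::-1];b=cam("top")[0]["img"][130:330,240:440,::-1]
cv2.imwrite("pics/a4.png",np.hstack([cv2.resize(a,(400,400)),cv2.resize(b,(400,400))]))
E
```

```text
clock: 8.85
ee_pos: [0.4958, 0.0268, 0.404]
orientation: [0.995, -0.095, -0.001, 0.001]
ft_force: [-0.8, -0.4, 0.5]
opening: -0.0002
t 8.85 tip case x 106.0 y 0.3 z 231.0 mm yawerr -0.001 F case x -0.5 y 0.7 z 0.5
clock: 9.6
ee_pos: [0.4867, -0.0223, 0.3941]
orientation: [0.995, -0.095, -0.001, 0.001]
ft_force: [-0.4, -0.5, -0.8]
opening: 0.0003
t 9.60 tip case x 56.2 y -0.1 z 221.1 mm yawerr -0.001 F case x -0.5 y 0.3 z -0.8
```

View pics/a4.png

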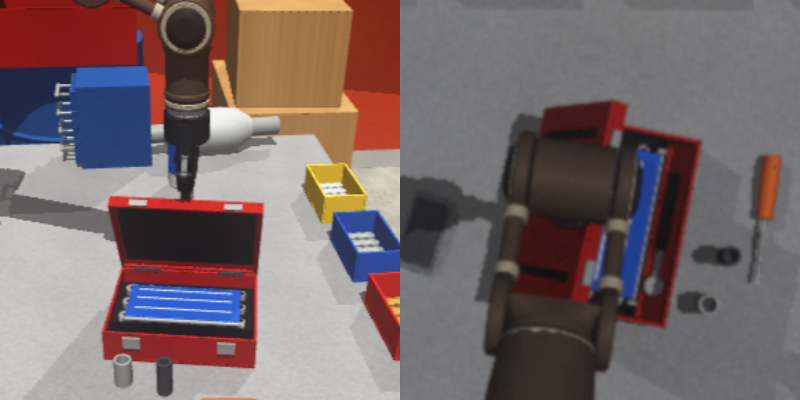

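The lid is following: its free edge now sits forward over the case, at about (185,203) in the left half. Forces are tiny, so I continue down the arc.

```bash
python3 -m pendant '[0,9,5,0,1, 0,9,5,0,1, 0,9,5,0,1, 0,9,5,0,1, 0,9,5,0,1, 0,7,7,0,1, 0,7,7,0,1, 0,7,7,0,1, 0,7,7,0,1, 0,7,7,0,1, 0,0,0,0,1]'; python3 st.py; python3 -m pendant '[0,5,9,0,1, 0,5,9,0,1, 0,4,9,0,1, 0,4,10,0,1, 0,3,8,0,1, 0,3,8,0,1, 0,2,8,0,1, 0,1,6,0,1, 0,1,6,0,1, 0,0,4,0,1, 0,0,0,0,1]'; python3 st.py
```

```text
clock: 11.08
ee_pos: [0.4714, -0.1001, 0.3335]
orientation: [0.996, -0.095, -0.001, -0.0]
ft_force: [-0.1, 0.4, 0.1]
opening: -0.0001
t 11.07 tip case x -23.2 y 0.3 z 160.5 mm yawerr -0.000 F case x 0.3 y 0.2 z 0.1
clock: 12.45
ee_pos: [0.4665, -0.127, 0.2571]
orientation: [0.996, -0.095, -0.001, -0.0]
ft_force: [0.4, 1.0, 0.3]
opening: -0.0002
t 12.45 tip case x -50.5 y 0.1 z 84.1 mm yawerr 0.000 F case x 1.1 y -0.2 z 0.3
```

```bash
python3 -m pendant '[0,0,2,0,1, 0,0,2,0,1, 0,0,1,0,1, 0,0,1,0,1, 0,0,0,0,1, 0,0,0,0,1]'; python3 st.py;  python3 - <<'E'
from h import *
a=cam("side")[0]["img"][60:350,180:470,::-1];b=cam("top")[0]["img"][130:330,240:440,::-1]
cv2.imwrite("pics/a5.png",np.hstack([cv2.resize(a,(400,400)),cv2.resize(b,(400,400))]))
E
```

```text
clock: 13.2
ee_pos: [0.467, -0.1272, 0.2551]
orientation: [0.996, -0.094, -0.001, -0.0]
ft_force: [-9.0, 3.1, 25.8]
opening: -0.0003
t 13.20 tip case x -50.6 y -0.4 z 82.1 mm yawerr 0.001 F case x 1.3 y 9.4 z 25.8
```

View pics/a5.png

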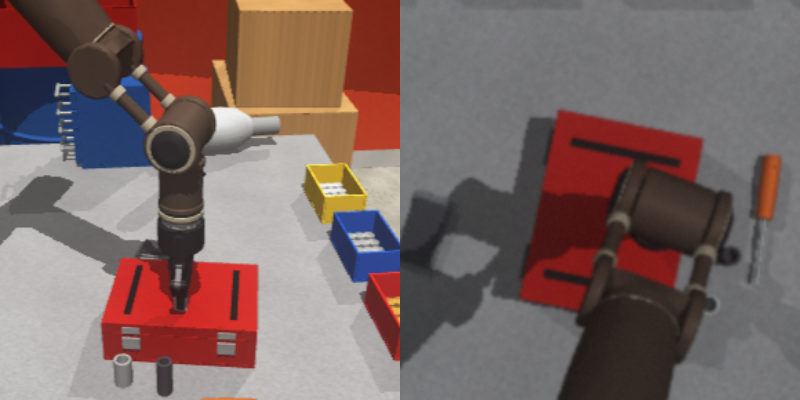

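The lid is shut: tip at 82.1 mm, exactly its closed height, with a firm 26 N. I'll retreat, check and hand in.

```bash
python3 -m pendant '[0,0,-6,0,1, 0,0,-20,0,1, 0,0,-40,0,1, 0,0,-40,0,1, 0,0,-40,0,1, 0,50,0,0,1, 0,50,0,0,1, 0,50,0,0,1, 0,0,0,0,1, 0,0,0,0,1, 0,0,0,0,1]'; python3 st.py;  python3 - <<'E'
from h import *
a=cam("side")[0]["img"][110:400,180:470,::-1];b=cam("top")[0]["img"][130:330,240:440,::-1]
cv2.imwrite("pics/a6.png",np.hstack([cv2.resize(a,(400,400)),cv2.resize(b,(400,400))]))
E
```

```text
clock: 14.68
ee_pos: [0.4387, -0.2734, 0.3973]
orientation: [0.996, -0.094, -0.0, -0.0]
ft_force: [0.1, -0.3, -0.2]
opening: -0.0001
t 14.68 tip case x -199.6 y -0.2 z 224.3 mm yawerr 0.002 F case x -0.3 y -0.1 z -0.2
```

View pics/a6.png

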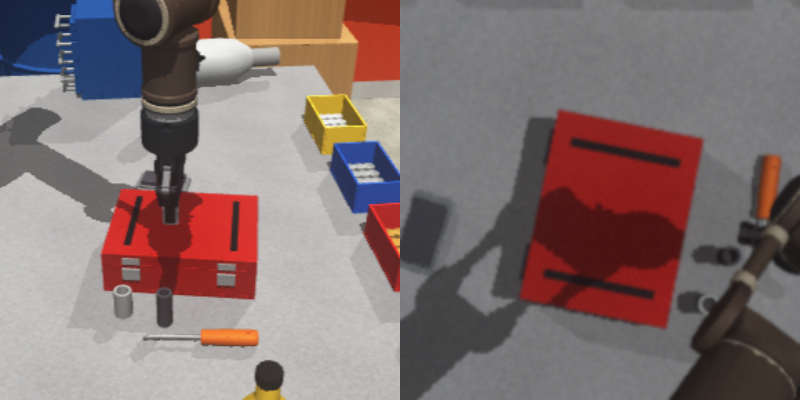

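The lid lies flat with no gap at the rim. The sockets at (122,301) and (165,307), the screwdriver and the brake pad are where they were, and the arm is clear.

```bash
python3 -c "
from workcell import env
print(env.close_job())"
```

```text
the job is handed in; nothing more can be done
None
```

The case is shut over the folded flap, and I handed the job in at about 14.7 s of the 54 s allowed; handing in reports no verdict.

- **Flap:** I pushed it down with the closed fingertips until it met its stop. The tip was at 60.1 mm with 31 N pressing, and the picture showed the flap flat while the lid was still open.
- **Lid:** I pushed it over from behind at about 0.5 rad/s commanded and pressed it shut. The tip was at 82.1 mm, its closed height, with 26 N pressing.
- **After backing off:** the last pictures show the lid flat with no gap, and the loose sockets, screwdriver and brake pad where they were. The gripper was well clear of the case and the force reading was near zero.
- **Not checked:** the ratchet was still in its trough in the last picture that showed it, before the lid closed over it. I did not look at the mug, oil bottle or spray can as a final check, but the arm did not go near them.

No check failed or disagreed.

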